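Pack the L-shaped biscuit cutters

TASK

Put the two orange L-shaped biscuit cutters away in the shallow grey tray, turned so that they interlock and both lie flat on its floor, one beside the other. Leave the green L-shaped cutter where it is.

Things in the scene. Friction and masses are not known exactly. Their poses are not given: they have to be found in the camera images.
- tray: fixed grey open tray, outside 132 (x) by 184 (y) by 20 mm high, walls and floor 5 mm thick, inside 122 by 174 mm. Origin: centre of underside, z up. The orange cutters fit with one turned half round from the other: origins at tray (-18, -45) mm, yaw 0, and (18, 45), yaw 180 degrees from the tray's; or mirrored, (18, -45) yaw 90 and (-18, 45) yaw -90; about 8 mm play
- cutter_a: orange plastic L-shaped biscuit cutter, 104 x 104 mm, legs 46 mm wide, 15 mm thick, lying flat. A white square grip post (22 x 22 mm, sides parallel to the legs) stands on it, top 55 mm above the underside. Origin: underside, below the post's centre; z up. Outer corner at (-34, -34) mm; one leg fills x -34..70, y -34..12, the other x -34..12, y -34..70. 100 to 210 g
- cutter_b: second orange L-shaped cutter, same as cutter_a: 104 x 104 mm, legs 46 mm wide, 15 mm thick, lying flat. A white square grip post (22 x 22 mm, sides parallel to the legs) stands on it, top 55 mm above the underside. Origin: underside, below the post's centre; z up. Outer corner at (-34, -34) mm; one leg fills x -34..70, y -34..12, the other x -34..12, y -34..70. 100 to 210 g
- cutter_green: green plastic L-shaped cutter of the same shape and size as the orange ones (same origin and axes); not to be packed, stays where it lies. Other bystanders are a round and a square orange cutter, jars, a mug and tools
There are look-alikes about, which are no part of the job. Leave any purple or yellow look-alike of the cutter_b alone.

How it is judged (in metres and radians):
At the end, for the whole second after the job is handed in: Both orange L cutters are inside the tray (origins within its inner walls), right way up, flat on its floor (origin less than 10 mm above the tray's underside, tilted less than 0.10 rad) and at rest; the green L cutter is within 30 mm of where it started (z of each of cutter_a, cutter_b in the frame of tray below 0.01 m and angle between each of cutter_a, cutter_b's own z axis and vertical below 0.1 rad and x of cutter_a in the frame of tray between -0.061 and 0.061 m and y of cutter_a in the frame of tray between -0.087 and 0.087 m and linear speed of each of cutter_a, cutter_b below 0.02 m/s and x of cutter_b in the frame of tray between -0.061 and 0.061 m and y of cutter_b in the frame of tray between -0.087 and 0.087 m and distance of cutter_green from where it was at the start of the episode below 0.03 m); the robot touches nothing.
It fails at once if the green L-shaped cutter is moved more than 30 mm (distance of cutter_green from where it was at the start of the episode above 0.03 m).
It also fails if it takes over 58 s, if anything falls off the work surface, if the arm or the gripper's body presses on something with over 40 N, if the wrist force passes 120 N, or if a joint passes its speed limit or range.

ROBOT

A 6-joint arm with a two-finger parallel gripper is mounted at the origin on the work surface. World frame = base frame: x ahead of the robot, y to its left, z up, the work surface at z = 0. Lengths are in m, angles in degrees, forces in N, time in s.
With the tool pointing down it reaches from about 0.4 to 0.825 m from the base axis. Payload 7 kg.
Tool frame: the origin (TCP) lies at the very end of the fingers, on their centre line; the grasp point (between the pads) lies 19 mm behind it; z points along the fingers, y is the line along which they close (so a half turn about z gives the same grasp; the last joint's range is limited). The gripper opens to 88 mm and grips with 3 to 60 N. Pads are 19 mm wide; open, the fingers measure 130 mm over their backs; the gripper's body (78 mm by 193 mm) begins 47 mm behind the grasp point.
Start: joints at [83.085, 20.546, 0.682, 0, -70.136, -16.507], TCP at [0.268, 0.619, 0.227] pointing down, gripper open.
Joint ranges: [-176.03, 176.03], [-82.01, 121.73], [-58.28, 71.71], [-173.87, 95.51], [-174.79, -0.11], [-173.66, 173.66]. Speed limits (degrees/s): [136.94, 136.94, 172.46, 180, 180, 180].

INTERFACE

Orientations are given as [roll, pitch, yaw] about the fixed x, y, z axes, in that order (R = Rz(yaw) Ry(pitch) Rx(roll)).
In Python, from plant import r gives the robot as it stands. The module is installed in compiled form; this text tells all that it offers.
- The arm moves only by the tool jog_arm, never from a script. Its arguments are lists of equal length, an entry for each row: "travel": the shift along the tool's x, y, z each as a share of 50 cm, from -1 to 1, a list of three; "dr": the turn, a rotation vector about the tool's x, y, z each as a share of 360 degrees, from -1 to 1, a list of three; "claw": the opening, from 0 (shut) to 1 (fully open). A call has exactly 10 rows; each row is the pose to reach, as a shift and turn from the pose commanded when the call began, along the tool's axes at that moment, turning the shorter way round; what a row does not reach only later rows make up. A row lasts 1/8 s, in which the tool goes at most 62.5 mm and 10.7 degrees, less where a joint would pass 70% of its speed; a pose out of reach is approached as far as the arm can. A call with a number of a shift or a turn outside -1 to 1 is refused whole. A call with a gripper value outside its range is refused whole. The fingers move at their own pace and stop on an object; "newtons" is the grip in N (left out, the last holds). Time passes only in rows, so rows that repeat a pose let the fingers close, or fill a call up. It gives the time, the measured TCP pose, the force, the opening and the grip force at its end, in the units of the state.
- r.get_state(): the state, without advancing time (a new reading comes with each control period).
- r.capture(name): name is "scene" or "top"; returns a dict with "pixels" (384x512x3 uint8, red, green, blue), "range_z" (384x512 float32, m along the optical axis (not along the pixel's ray), 0 where there is no reading), "fx", "fy", "cx", "cy" (pixels), "position" and "attitude" of the camera in the world. Camera axes: x right, y up, looking along -z (the intrinsics and any distortion apply to the point x, -y, -z); pixel columns grow to the right and rows downward; lengths in m; the calibration is good to about 2 mm. A picture is of the moment at which its call begins.
- r.close_job(): hands the job in; it is judged then, once.
Trained networks look in the newest picture that a camera, given by its name, has taken for a name from the list of things; names that differ only in an ending like _2 or _b are one class to them, and where a whole thing is asked for, a point or a joint stands for the part that bears it (a point fixed in the world has none). Each returns a list of dicts, best first, with "conf" (0 to 1); they miss things now and then, are a little off and sometimes report something else, mostly with a low value. They report only what shows in the picture. A call takes as long as a camera call. They do not tell look-alikes from the thing itself.
- r.boxes_of(name, camera): "extent" ([left, top, right, bottom] in pixels, round what is visible of it).
- r.regions_of(name, camera): "pixels" (384x512 bool, what is visible of it) and "extent" ([left, top, right, bottom] in pixels, round what is visible of it).
- r.tip_of(name, camera): "at" ([column, row] in pixels: a listed point, or the origin of a listed thing).
The state is a dict: "time_s": time; "joints": joint angles; "qd": joint speeds; "joint_torque": joint torques, N m; "tcp_pos": TCP position; "eef_rot": TCP orientation; "contact_force": force on the tool from outside, world axes, zero at the start; "moment": the same for the moment, N m; "gripper_width": finger opening in m; "gripper_force": force on a finger pad.
Only numpy, scipy, OpenCV 4.12 (cv2) and the standard library are available. Lean on these libraries where they do the work, as an engineer would, in place of code of your own. Each camera call takes 0.05 s, during which the arm holds its last target. There are 200 camera calls.

## Working session

There is one attempt and no reset: what is moved stays moved. The work goes in short steps, Python scripts to look and compute and a tool call to move; the robot and the scene stay as the last step left them, time stands still between calls to the robot, and variables do not carry over. Pictures are saved under pics/ and viewed, at most 10 in all, crops included, and the job is handed in when it is done.

Besides the shell and the picture viewer there is one more tool, called after "Call:" as name(argument=value, ...), one argument or row to a line, values as JSON. jog_arm: Moves the arm, as the interface text tells. Its arguments: {"type":"object","properties":{"travel":{"type":"array"},"dr":{"type":"array"},"claw":{"type":"array"},"newtons":{"type":"number"}},"required":["travel","dr","claw"]}

```bash
mkdir -p pics
cat > h.py <<'E'
import numpy as np, cv2
from scipy.spatial.transform import Rotation as R
from plant import r
def cap(n):
    c=r.capture(n); return c
def Rm(a):
    a=np.array(a,float)
    if a.shape==(3,3): return a
    return R.from_euler('xyz',a,degrees=True).as_matrix()
def cloud(c):
    z=c["range_z"]; v,u=np.mgrid[0:z.shape[0],0:z.shape[1]]
    p=np.stack([(u-c["cx"])/c["fx"]*z,-(v-c["cy"])/c["fy"]*z,-z],-1)
    return p@Rm(c["attitude"]).T+np.array(c["position"])
def save(c,n,box=None,s=1):
    im=c["pixels"][:,:,::-1]
    if box: im=im[box[1]:box[3],box[0]:box[2]]
    cv2.imwrite("pics/"+n,cv2.resize(im,None,fx=s,fy=s,interpolation=cv2.INTER_CUBIC))
E
python3 - <<'E'
from h import *
im=[]
for n in("top","scene"):
    c=cap(n); save(c,n+"0.png",None,1.5); np.savez(n+"0.npz",**{k:np.array(v) for k,v in c.items()})
    print(n,c["fx"],c["fy"],c["cx"],c["cy"],c["position"],c["attitude"],[k for k in c])
    for t in("cutter_a","cutter_green","tray"):
        print(t,[(np.round(d["at"]),round(d["conf"],2)) for d in r.tip_of(t,n)],[(np.round(d["extent"]),round(d["conf"],2)) for d in r.boxes_of(t,n)])
s=r.get_state();print(s)
E
```

```text
top 355.95874909580823 355.95874909580823 257.1468810288113 188.99242541195807 [0.37940556 0.04225477 0.78880853] [  6.27062527   0.88665497 -88.333069  ] ['pixels', 'range_z', 'fx', 'fy', 'cx', 'cy', 'position', 'attitude']
cutter_a [(array([203., 109.]), 0.97), (array([277., 176.]), 0.74), (array([147., 287.]), 0.69), (array([316., 232.]), 0.6)] [(array([170.,  86., 219., 139.]), 0.96), (array([129., 254., 176., 302.]), 0.81), (array([304., 215., 354., 266.]), 0.79)]
cutter_green [(array([130., 168.]), 0.6)] [(array([ 94., 135., 155., 189.]), 0.78)]
tray [(array([393., 146.]), 0.95)] [(array([344.,  99., 448., 194.]), 0.93)]
scene 457.5799698008021 457.5799698008021 255.35811369182653 190.74881307286068 [ 0.92482073 -0.5822197   0.71395797] [49.13246246 -0.34266454 36.20364639] ['pixels', 'range_z', 'fx', 'fy', 'cx', 'cy', 'position', 'attitude']
cutter_a [(array([351., 203.]), 0.83), (array([243., 128.]), 0.7), (array([190., 217.]), 0.64), (array([255., 217.]), 0.58)] [(array([235., 190., 284., 237.]), 0.88), (array([221., 110., 273., 140.]), 0.84), (array([158., 194., 206., 243.]
[... 269 characters left out ...]
5.]), 0.84)]
{'time_s': 0.7, 'joints': array([ 8.30846215e+01,  2.05453560e+01,  6.81263995e-01, -2.01619789e-03,
       -7.01332626e+01, -1.65043297e+01]), 'qd': array([ 0.0050658 ,  0.02272015,  0.06415309,  0.04649771,  0.04221063,
       -0.11092185]), 'joint_torque': array([ 8.16314314e-04, -5.82162774e+01,  2.93259108e+01,  7.00097322e+00,
        1.25694321e-02, -2.37599687e-05]), 'tcp_pos': array([0.26831272, 0.6193624 , 0.22656095]), 'eef_rot': array([-1.79998002e+02,  2.56963022e-03, -2.34203933e+01]), 'contact_force': array([-0.42804506,  0.14595825,  0.57588129]), 'moment': array([-0.04239573, -0.01784917,  0.02012439]), 'gripper_force': 0.0, 'gripper_width': 0.08762811251669718}
```

View pics/top0.png

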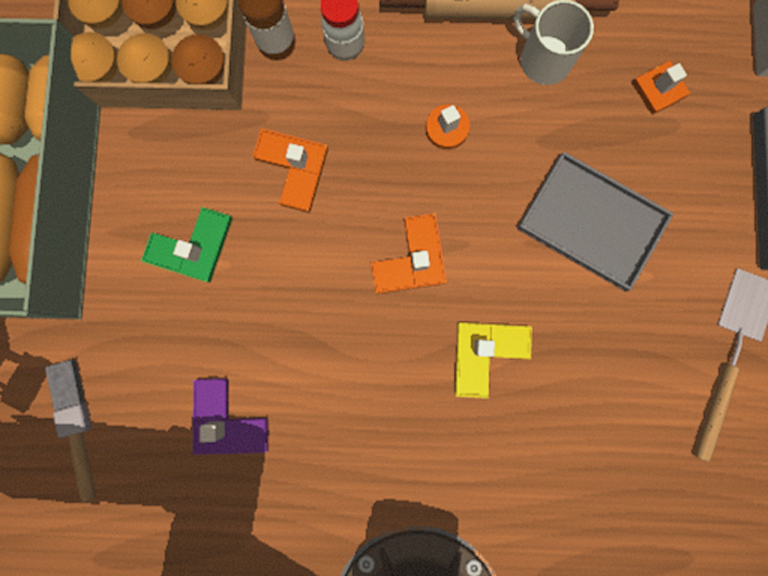

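View pics/scene0.png

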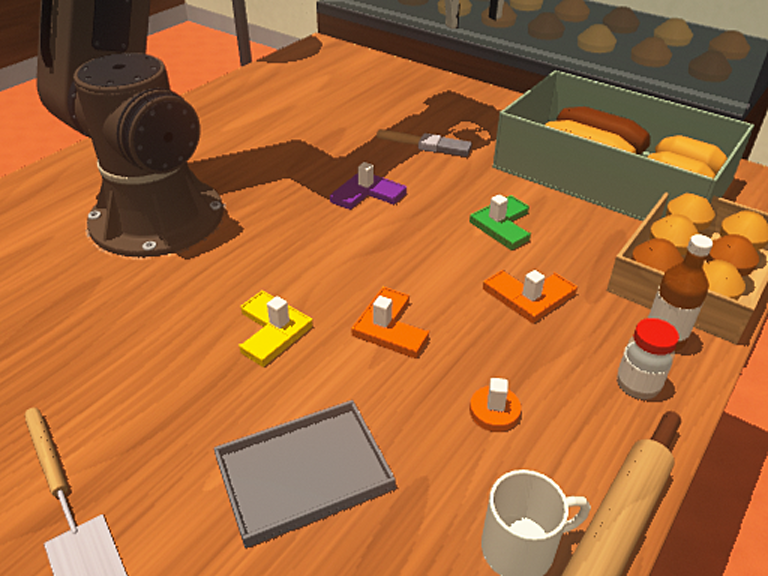

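Top view (native pixels): the two orange Ls are at about (197,103) and (280,173), and the tray is at (393,146). They could be confused with the green L (122,166), yellow L (323,232), purple L (139,288), orange round (300,83) and orange square (448,52). By the description I choose the two orange Ls. The scene view shows the same layout, with the orange Ls at (353,193) and (258,213).

```bash
cat >> h.py <<'E'
def meas(c,lo,hi,hsv,zr):
    P=cloud(c); H=cv2.cvtColor(np.ascontiguousarray(c["pixels"]),cv2.COLOR_RGB2HSV)
    return P,cv2.inRange(H,np.array(hsv[0],np.uint8),np.array(hsv[1],np.uint8))>0
def Lfit(xy):
    """xy: points of L top (m) -> origin, yaw"""
    (cx,cy),(w,h),a=cv2.minAreaRect((xy*1000).astype(np.float32))
    a=np.radians(a); best=None
    for k in range(4):
        t=a+k*np.pi/2; Rt=np.array([[np.cos(t),-np.sin(t)],[np.sin(t),np.cos(t)]])
        q=(xy*1000-[cx,cy])@Rt
        n=((q[:,0]>0)&(q[:,1]>0)).sum()
        if best is None or n<best[0]: best=(n,t,np.array([cx,cy])+Rt@[-18,-18])
    return best[2]/1000,(np.degrees(best[1])+180)%360-180,(w,h)
E
python3 - <<'E'
from h import *
for n in("top","scene"):
    c={k:v for k,v in np.load(n+"0.npz").items()}
    P=cloud(c); H=cv2.cvtColor(c["pixels"],cv2.COLOR_RGB2HSV)
    xy=P[...,:2]
    print(n,"table z",np.median(P[300:340,250:300,2]) if n=="top" else np.median(P[240:260,60:120,2]))
    boxes=dict(top=dict(A=(165,82,222,144),B=(243,138,300,198),G=(90,133,158,192)),scene=dict(A=(318,174,390,218),B=(230,188,290,240),G=(308,126,358,168)))[n]
    for k,(l,t,rr,b) in boxes.items():
        p=P[t:b,l:rr]; h=H[t:b,l:rr]
        z=p[...,2]
        m=(h[...,1]>140)&(z>.009)&(z<.022)
        o,yaw,wh=Lfit(p[m][:,:2])
        w=(z>.048)&(z<.065)
        print(k,"o",o.round(4),"yaw",round(yaw,1),np.round(wh),"ztop",np.median(p[m][:,2]).round(4),"post",np.median(p[w],0).round(4),((p[w].min(0)+p[w].max(0))/2).round(4),w.sum(), "dist",np.hypot(*o).round(3))
    l,t,rr,b=(340,95,455,200) if n=="top" else (140,262,270,370)
    p=P[t:b,l:rr]; h=H[t:b,l:rr]; m=(p[...,2]>.013)&(p[...,2]<.03)&(h[...,1]<90)
    m2=(p[...,2]>.002)&(p[...,2]<.03)&(h[...,1]<90)
    print("tray",cv2.minAreaRect((p[m][:,:2]*1000).astype(np.float32)),np.median(p[m][:,2]),"floor",np.median(p[m2&~m][:,2]),cv2.minAreaRect((p[m2][:,:2]*1000).astype(np.float32)))
c={k:v for k,v in np.load("top0.npz").items()}
save(c,"crop.png",(160,80,310,205),4)
E
```

```text
top table z -0.0003533550238429828
A o [0.6468 0.1915] yaw 76.7 [105. 104.] ztop 0.0151 post [0.6454 0.1906 0.0547] [0.6464 0.1915 0.0529] 112 dist 0.675
B o [0.4972 0.0081] yaw 10.0 [104. 104.] ztop 0.0153 post [0.4966 0.0091 0.055 ] [0.4969 0.0083 0.0538] 113 dist 0.497
G o [0.5026 0.342 ] yaw -16.0 [105. 104.] ztop 0.0148 post [0.5025 0.3411 0.0542] [0.5019 0.3417 0.0536] 116 dist 0.608
tray ((566.6519775390625, -248.21978759765625), (184.82667541503906, 131.2899169921875), 60.47979736328125) 0.01940591531919722 floor 0.005544319504210082 ((566.7139282226562, -248.18130493164062), (184.97634887695312, 131.49798583984375), 60.568450927734375)
scene table z -0.0008724935284156188
A o [0.6455 0.1923] yaw 76.6 [109. 106.] ztop 0.0142 post [0.6462 0.1898 0.0535] [0.6451 0.1921 0.0531] 82 dist 0.673
B o [0.495  0.0095] yaw 8.2 [107. 109.] ztop 0.0142 post [0.4973 0.0059 0.0534] [0.4956 0.0083 0.0524] 91 dist 0.495
G o [0.5006 0.3435] yaw -16.7 [109. 109.] ztop 0.0143 post [0.5035 0.3382 0.0534] [0.5008 0.3411 0.0529] 58 dist 0.607
tray ((566.1090087890625, -248.067138671875), (183.66697692871094, 133.68310546875), 60.49119567871094) 0.017972223474190585 floor 0.004152848490588279 ((566.120361328125, -248.09588623046875), (183.57415771484375, 133.7918701171875), 60.55998229980469)
```

View pics/crop.png

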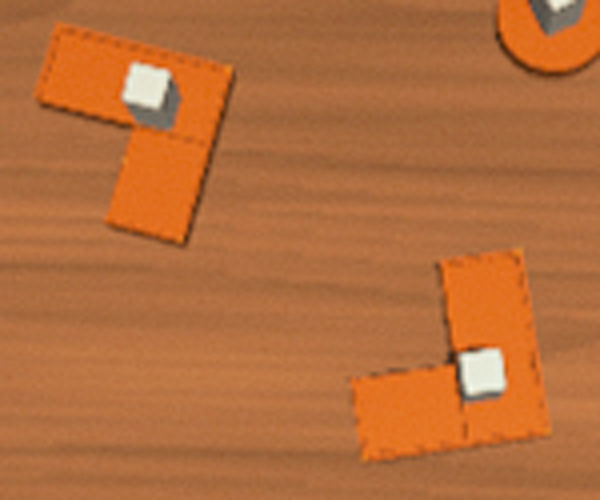

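```bash
cat >> h.py <<'E'
def go(cur,cpsi,tgt,psi):
    """shares for a move from commanded pose (tool down)"""
    Rc=R.from_euler('xyz',[180,0,cpsi],degrees=True)
    t=Rc.inv().apply(np.array(tgt)-cur)/0.5
    d=(psi-cpsi+180)%360-180
    print("travel",t.round(4),"drz",round(-d/360,4))
E
python3 - <<'E'
from h import *
s=r.get_state(); c=s["tcp_pos"]; p=s["eef_rot"][2]
go(c,p,[.6463,.1916,.2],-13.3);go(c,p,[.6463,.1916,.08],-13.3)
go(c,p,[.6463,.1916,.024],-13.3)
E
```

```text
travel [1.0337 0.4846 0.0531] drz -0.0281
travel [1.0337 0.4846 0.2931] drz -0.0281
travel [1.0337 0.4846 0.4051] drz -0.0281
```

Call:
jog_arm(
  travel=[
    [0.97,0.47,0.053],
    [0.97,0.47,0.053],
    [0.97,0.47,0.053],
    [0.97,0.47,0.053],
    [0.97,0.47,0.053],
    [0.97,0.47,0.053],
    [0.97,0.47,0.053],
    [0.97,0.47,0.053],
    [1.0,0.4846,0.2],
    [1.0,0.4846,0.25],
  ],
  dr=[
    [0,0,-0.0281],
    [0,0,-0.0281],
    [0,0,-0.0281],
    [0,0,-0.0281],
    [0,0,-0.0281],
    [0,0,-0.0281],
    [0,0,-0.0281],
    [0,0,-0.0281],
    [0,0,-0.0281],
    [0,0,-0.0281],
  ],
  claw=[1,1,1,1,1,1,1,1,1,1],
  newtons=40,
)

```text
time_s: 1.95
tcp_pos: [0.6324, 0.1965, 0.1009]
eef_rot: [-179.9, -0.1, -13.4]
contact_force: [-0.0, 0.5, -0.2]
gripper_width: 0.0876
gripper_force: 0.0
```

Call:
jog_arm(
  travel=[
    [0.0293,0.003,0.06],
    [0.0293,0.003,0.154],
    [0.0293,0.003,0.154],
    [0.0293,0.003,0.154],
    [0.0293,0.003,0.154],
    [0.0293,0.003,0.154],
    [0.0293,0.003,0.154],
    [0.0293,0.003,0.154],
    [0.0293,0.003,0.154],
    [0.0293,0.003,0.154],
  ],
  dr=[
    [0,0,0],
    [0,0,0],
    [0,0,0],
    [0,0,0],
    [0,0,0],
    [0,0,0],
    [0,0,0],
    [0,0,0],
    [0,0,0],
    [0,0,0],
  ],
  claw=[1,1,1,1,0,0,0,0,0,0],
  newtons=40,
)

```text
time_s: 3.2
tcp_pos: [0.6447, 0.1934, 0.0245]
eef_rot: [180.0, 0.0, -13.3]
contact_force: [0.3, -0.5, 0.2]
gripper_width: 0.033
gripper_force: 0.0
```

Call:
jog_arm(
  travel=[
    [0,0,0],
    [0,0,0],
    [0,0,0],
    [0,0,0],
    [0,0,-0.1],
    [0,0,-0.21],
    [0,0,-0.21],
    [0.0565,0.9908,-0.21],
    [0.0565,0.9908,-0.21],
    [0.0565,0.9908,-0.21],
  ],
  dr=[
    [0,0,0],
    [0,0,0],
    [0,0,0],
    [0,0,0],
    [0,0,0],
    [0,0,0],
    [0,0,0],
    [0,0,0.045],
    [0,0,0.045],
    [0,0,0.045],
  ],
  claw=[0,0,0,0,0,0,0,0,0,0],
  newtons=40,
)

```text
time_s: 4.45
tcp_pos: [0.6107, 0.0072, 0.1284]
eef_rot: [179.9, 0.1, -29.6]
contact_force: [0.5, -1.3, -1.1]
gripper_width: 0.0218
gripper_force: 40.0
```

Run:
```python
from h import *
s=r.get_state(); print(s["tcp_pos"],s["eef_rot"],s["gripper_width"],s["gripper_force"],s["qd"])
go(s["tcp_pos"],s["eef_rot"][2],[.5582,-.2953,.13],-29.5)
```

```text
[0.61067547 0.00720888 0.12842526] [ 1.79945455e+02  7.68384811e-02 -2.95581460e+01] 0.02183128810757793 40.000231862068176 [-41.9371526   -9.94499825 -14.97668693   0.18443252   5.34952747
  43.49868142]
travel [ 0.2072  0.5781 -0.0031] drz -0.0002
```

Call:
jog_arm(
  travel=[
    [0.2072,0.5781,0],
    [0.2072,0.5781,0],
    [0.2072,0.5781,0],
    [0.2072,0.5781,0],
    [0.2072,0.5781,0],
    [0.2072,0.5781,0.05],
    [0.2072,0.5781,0.08],
    [0.2072,0.5781,0.08],
    [0.2072,0.5781,0.08],
    [0.2072,0.5781,0.08],
  ],
  dr=[
    [0,0,0],
    [0,0,0],
    [0,0,0],
    [0,0,0],
    [0,0,0],
    [0,0,0],
    [0,0,0],
    [0,0,0],
    [0,0,0],
    [0,0,0],
  ],
  claw=[0,0,0,0,0,0,0,0,0,0],
)

```text
time_s: 5.7
tcp_pos: [0.5607, -0.2933, 0.0905]
eef_rot: [-180.0, -0.1, -29.4]
contact_force: [0.2, -1.2, -2.3]
gripper_width: 0.0218
gripper_force: 40.0
```

Run:
```python
from h import *
c=cap("top"); s=r.get_state(); print(s["tcp_pos"],s["eef_rot"],s["gripper_width"])
go(s["tcp_pos"],s["eef_rot"][2],[.5582,-.2953,.030],-29.5)
P=cloud(c);H=cv2.cvtColor(c["pixels"],cv2.COLOR_RGB2HSV)
z=P[...,2]; m=(H[...,1]>140)&(H[...,0]<14)&(z>.05)&(z<.1)&(P[...,1]<-.15)
print(m.sum(),np.median(P[m],0))
if m.sum()>30: print(Lfit(P[m][:,:2]))
save(c,"hold.png",(300,60,512,240),3)
```

```text
[ 0.56053898 -0.29335369  0.09046028] [-1.79977798e+02 -7.97448444e-02 -2.94475384e+01] 0.02199545652879171
travel [-0.0022  0.0057  0.1209] drz 0.0001
0 [nan nan nan]
  return _methods._mean(a, axis=axis, dtype=dtype,
  ret = um.true_divide(
```

View pics/hold.png

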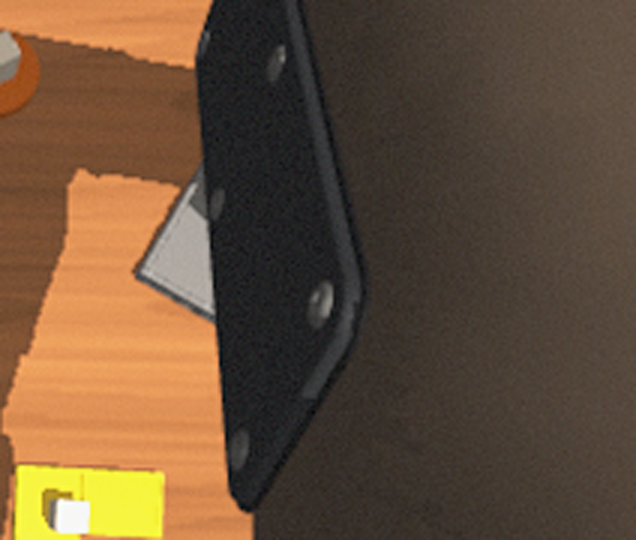

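The arm hides the tray from the top camera, so I'll check the held pose from the scene camera.

Run:
```python
from h import *
c=cap("scene"); s=r.get_state(); print(s["tcp_pos"])
P=cloud(c);H=cv2.cvtColor(c["pixels"],cv2.COLOR_RGB2HSV)
z=P[...,2]; m=(H[...,1]>120)&((H[...,0]<16))&(z>.055)&(z<.11)&(P[...,1]<-.17)&(P[...,1]>-.42)&(P[...,0]>.43)&(P[...,0]<.68)
print(m.sum(),np.median(P[m],0),np.percentile(P[m],[2,50,98],axis=0))
t=m&(z>np.percentile(z[m],98)-.006)
n,l,st,ce=cv2.connectedComponentsWithStats(t.astype(np.uint8)); print(st[1:,4].max())
print(Lfit(P[t][:,:2]))
save(c,"hold2.png",(120,190,300,380),3)
```

```text
[ 0.56038377 -0.29342349  0.09034943]
1555 [ 0.58626109 -0.28546351  0.07970423] [[ 0.534909   -0.33512684  0.0673342 ]
 [ 0.58626109 -0.28546351  0.07970423]
 [ 0.62082134 -0.23812388  0.08284987]]
1272
(array([ 0.56482221, -0.29673852]), np.float64(61.06623458862305), (103.60792541503906, 99.08744812011719))
```

View pics/hold2.png

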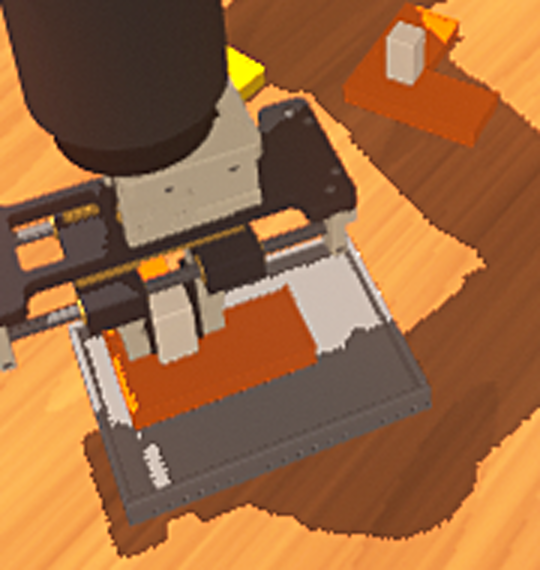

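Call:
jog_arm(
  travel=[
    [-0.004,0.005,0],
    [-0.004,0.005,0.04],
    [-0.004,0.005,0.08],
    [-0.004,0.005,0.1],
    [-0.004,0.005,0.12],
    [-0.004,0.005,0.12],
    [-0.004,0.005,0.12],
    [-0.004,0.005,0.12],
    [-0.004,0.005,0.12],
    [-0.004,0.005,0.12],
  ],
  dr=[
    [0,0,0],
    [0,0,0],
    [0,0,0],
    [0,0,0],
    [0,0,0],
    [0,0,0],
    [0,0,0],
    [0,0,0],
    [0,0,0],
    [0,0,0],
  ],
  claw=[0,0,0,0,0,0,0,0,0.5,0.5],
)

```text
time_s: 7.05
tcp_pos: [0.5572, -0.2951, 0.0299]
eef_rot: [-180.0, -0.0, -29.5]
contact_force: [0.5, -0.7, -0.1]
gripper_width: 0.0363
gripper_force: 0.0
```

Call:
jog_arm(
  travel=[
    [0,0,-0.1],
    [0,0,-0.2],
    [0,0,-0.2],
    [-0.4045,-0.469,-0.2],
    [-0.4045,-0.469,-0.2],
    [-0.4045,-0.469,-0.2],
    [-0.4045,-0.469,-0.2],
    [-0.4045,-0.469,-0.2],
    [-0.4045,-0.469,-0.15],
    [-0.4045,-0.469,-0.15],
  ],
  dr=[
    [0,0,0],
    [0,0,0],
    [0,0,0],
    [0,0,-0.109],
    [0,0,-0.109],
    [0,0,-0.109],
    [0,0,-0.109],
    [0,0,-0.109],
    [0,0,-0.109],
    [0,0,-0.109],
  ],
  claw=[0.6,0.6,0.6,1,1,1,1,1,1,1],
)

```text
time_s: 8.3
tcp_pos: [0.4948, 0.0091, 0.1032]
eef_rot: [180.0, 0.2, 9.8]
contact_force: [-0.5, 0.6, 1.0]
gripper_width: 0.0874
gripper_force: 0.0
```

Run:
```python
from h import *
P0=None
c=cap("scene"); s=r.get_state(); print(s["tcp_pos"],s["eef_rot"],np.abs(s["qd"]).max())
go(s["tcp_pos"],s["eef_rot"][2],[.4965,.0085,.0245],9.7)
P=cloud(c);H=cv2.cvtColor(c["pixels"],cv2.COLOR_RGB2HSV)
z=P[...,2]; m=(H[...,1]>120)&((H[...,0]<16))&(z>.012)&(z<.03)&(P[...,1]<-.16)&(P[...,1]>-.37)&(P[...,0]>.46)&(P[...,0]<.66)
print(m.sum(),np.percentile(z[m],[5,50,95])); print(Lfit(P[m][:,:2]))
save(c,"a_in.png",(120,190,300,380),3)
```

```text
[0.49570259 0.00859753 0.10410982] [1.79968403e+02 1.10401508e-01 9.76772349e+00] 1.4613959598936985
travel [0.0015 0.0005 0.1592] drz 0.0002
1789 [0.01571223 0.01893479 0.02128682]
(array([ 0.56684484, -0.266703  ]), np.float64(60.5584831237793), (180.1279754638672, 119.707275390625))
```

View pics/a_in.png

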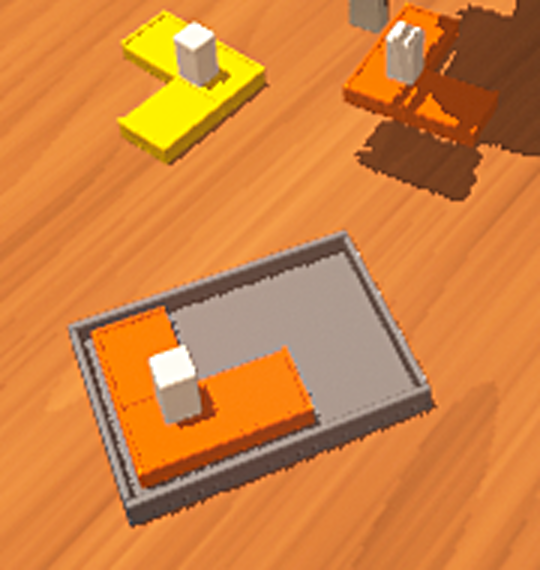

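Cutter A lies flat in the near-left half of the tray, at about crop (200,400), with even gaps to the walls. Next I grasp B.

Call:
jog_arm(
  travel=[
    [0.0015,0,0.08],
    [0.0015,0,0.159],
    [0.0015,0,0.159],
    [0.0015,0,0.159],
    [0.0015,0,0.159],
    [0.0015,0,0.159],
    [0.0015,0,0.159],
    [0.0015,0,0.159],
    [0.0015,0,0.159],
    [0.0015,0,0.159],
  ],
  dr=[
    [0,0,0],
    [0,0,0],
    [0,0,0],
    [0,0,0],
    [0,0,0],
    [0,0,0],
    [0,0,0],
    [0,0,0],
    [0,0,0],
    [0,0,0],
  ],
  claw=[1,1,1,0,0,0,0,0,0,0],
  newtons=40,
)

```text
time_s: 9.6
tcp_pos: [0.497, 0.0089, 0.025]
eef_rot: [180.0, 0.0, 9.7]
contact_force: [-0.9, 2.2, -0.3]
gripper_width: 0.0229
gripper_force: 0.2
```

Run:
```python
from h import *
c=cap("top"); s=r.get_state(); print(s["tcp_pos"],s["eef_rot"],s["gripper_width"])
P=cloud(c);H=cv2.cvtColor(c["pixels"],cv2.COLOR_RGB2HSV)
z=P[...,2]; m=(H[...,1]>150)&((H[...,0]<16))&(z>.012)&(z<.03)
T=R.from_euler('z',-29.5,degrees=True).as_matrix()[:2,:2]
q=(P[...,:2]-[.5664,-.2482])@T
m&=(abs(q[...,0])<.060)&(abs(q[...,1])<.086)
print(m.sum(),np.percentile(z[m],[5,50,95])); f=Lfit(P[m][:,:2]);print(f,"tray frame",(f[0]-[.5664,-.2482])@T)
go(s["tcp_pos"],s["eef_rot"][2],[.5727,-.2002,.13],-119.5)
```

```text
[0.49707473 0.00891549 0.02502323] [-1.79998769e+02  3.48037119e-03  9.73373985e+00] 0.021589412082440473
826 [0.01553198 0.0205851  0.02293974]
(array([ 0.55865602, -0.2963217 ]), np.float64(61.02352523803711), (104.27406311035156, 104.5634994506836)) tray frame [ 0.01695625 -0.04569632]
travel [ 0.0784  0.4378 -0.21  ] drz 0.359
```

Call:
jog_arm(
  travel=[
    [0,0,0],
    [0,0,-0.1],
    [0,0,-0.21],
    [0.0784,0.4378,-0.21],
    [0.0784,0.4378,-0.21],
    [0.0784,0.4378,-0.21],
    [0.0784,0.4378,-0.21],
    [0.0784,0.4378,-0.21],
    [0.0784,0.4378,-0.21],
    [0.0784,0.4378,-0.21],
  ],
  dr=[
    [0,0,0],
    [0,0,0],
    [0,0,0],
    [0,0,0.359],
    [0,0,0.359],
    [0,0,0.359],
    [0,0,0.359],
    [0,0,0.359],
    [0,0,0.359],
    [0,0,0.359],
  ],
  claw=[0,0,0,0,0,0,0,0,0,0],
)

```text
time_s: 10.9
tcp_pos: [0.5721, -0.2005, 0.1293]
eef_rot: [179.9, 0.1, -65.9]
contact_force: [0.7, 0.9, -1.8]
gripper_width: 0.0219
gripper_force: 40.0
```

Run:
```python
from h import *
s=r.get_state(); print(s["tcp_pos"],s["eef_rot"],s["gripper_width"])
go(s["tcp_pos"],s["eef_rot"][2],[.5727,-.2002,.13],-119.5)
go(s["tcp_pos"],s["eef_rot"][2],[.5727,-.2002,.09],-119.5)
```

```text
[ 0.57212621 -0.20045255  0.12927947] [ 1.79930642e+02  5.17800949e-02 -6.58628140e+01] 0.02190029859809133
travel [ 0.     -0.0013 -0.0014] drz 0.149
travel [ 0.     -0.0013  0.0786] drz 0.149
```

Call:
jog_arm(
  travel=[
    [0,0,0],
    [0,0,0],
    [0,0,0],
    [0,0,0],
    [0,0,0],
    [0,0,0.06],
    [0,0,0.06],
    [0,0,0.06],
    [0,0,0.06],
    [0,0,0.06],
  ],
  dr=[
    [0,0,0.149],
    [0,0,0.149],
    [0,0,0.149],
    [0,0,0.149],
    [0,0,0.149],
    [0,0,0.149],
    [0,0,0.149],
    [0,0,0.149],
    [0,0,0.149],
    [0,0,0.149],
  ],
  claw=[0,0,0,0,0,0,0,0,0,0],
)

```text
time_s: 12.15
tcp_pos: [0.5731, -0.2003, 0.1008]
eef_rot: [-179.9, 0.0, -119.1]
contact_force: [0.3, -0.4, -1.6]
gripper_width: 0.0216
gripper_force: 40.0
```

Run:
```python
from h import *
c=cap("scene"); s=r.get_state(); print(s["tcp_pos"],s["eef_rot"])
go(s["tcp_pos"],s["eef_rot"][2],[.5727,-.2002,.031],-119.5)
P=cloud(c);H=cv2.cvtColor(c["pixels"],cv2.COLOR_RGB2HSV)
z=P[...,2]; m=(H[...,1]>120)&((H[...,0]<16))&(z>.055)&(z<.12)&(P[...,1]<-.1)&(P[...,1]>-.35)&(P[...,0]>.43)&(P[...,0]<.68)
t=m&(z>np.percentile(z[m],95)-.006)
print(t.sum(),np.median(z[t]),Lfit(P[t][:,:2]))
save(c,"hold3.png",(120,190,300,380),3)
```

```text
[ 0.57298783 -0.2002951   0.10068697] [-1.79952326e+02  2.17481643e-02 -1.19102398e+02]
travel [1.000e-04 6.000e-04 1.394e-01] drz 0.0011
733 0.08972027324660214 (array([ 0.59588726, -0.20619325]), np.float64(-169.59151649475098), (144.17860412597656, 64.52489471435547))
```

View pics/hold3.png

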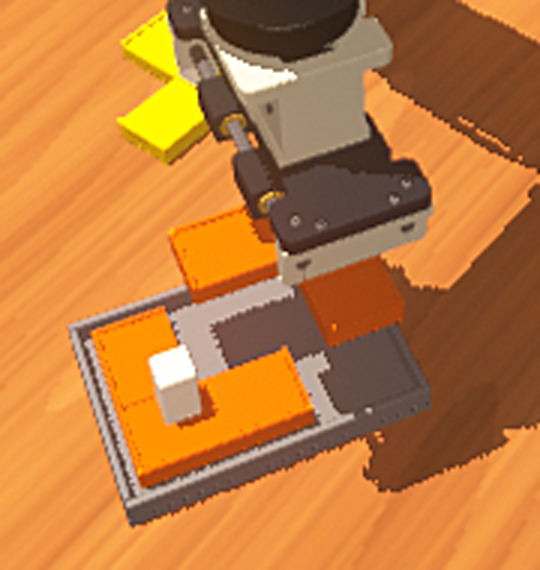

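Orientation is right: B hovers over the free half with its legs interlocking A's. Now I lower it.

Call:
jog_arm(
  travel=[
    [0,0,0.04],
    [0,0,0.08],
    [0,0,0.1],
    [0,0,0.12],
    [0,0,0.139],
    [0,0,0.139],
    [0,0,0.139],
    [0,0,0.139],
    [0,0,0.139],
    [0,0,0.139],
  ],
  dr=[
    [0,0,0.001],
    [0,0,0.001],
    [0,0,0.001],
    [0,0,0.001],
    [0,0,0.001],
    [0,0,0.001],
    [0,0,0.001],
    [0,0,0.001],
    [0,0,0.001],
    [0,0,0.001],
  ],
  claw=[0,0,0,0,0,0,0,0,0,0],
)

```text
time_s: 13.45
tcp_pos: [0.5728, -0.2003, 0.0307]
eef_rot: [-180.0, 0.0, -119.5]
contact_force: [0.2, -0.9, -1.2]
gripper_width: 0.0217
gripper_force: 40.0
```

No contact, at floor height. Release and retreat.

Call:
jog_arm(
  travel=[
    [0,0,0],
    [0,0,0],
    [0,0,0],
    [0,0,-0.05],
    [0,0,-0.15],
    [0,0,-0.25],
    [-0.3,0.3,-0.3],
    [-0.5,0.5,-0.3],
    [-0.5,0.5,-0.3],
    [-0.5,0.5,-0.3],
  ],
  dr=[
    [0,0,0],
    [0,0,0],
    [0,0,0],
    [0,0,0],
    [0,0,0],
    [0,0,0],
    [0,0,0],
    [0,0,0],
    [0,0,0],
    [0,0,0],
  ],
  claw=[0.5,0.5,0.5,0.5,0.5,0.5,0.5,0.5,0.5,0.5],
)

```text
time_s: 14.7
tcp_pos: [0.5053, 0.0416, 0.1748]
eef_rot: [-180.0, 0.0, -119.5]
contact_force: [1.1, 1.2, 0.9]
gripper_width: 0.0439
gripper_force: 0.0
```

Run:
```python
from h import *
c=cap("scene"); s=r.get_state(); print(s["tcp_pos"],s["gripper_width"],np.abs(s["qd"]).max())
P=cloud(c);H=cv2.cvtColor(c["pixels"],cv2.COLOR_RGB2HSV);z=P[...,2]
T=R.from_euler('z',-29.5,degrees=True).as_matrix()[:2,:2]
q=(P[...,:2]-[.5664,-.2482])@T
ins=(abs(q[...,0])<.056)&(abs(q[...,1])<.083)&(H[...,1]>150)&(H[...,0]<16)&(z<.035)
for y in(-1,1):
    m=ins&(q[...,1]*y>.04); A=np.c_[P[m][:,:2],np.ones(m.sum())]; print(m.sum(),np.median(z[m]),np.linalg.lstsq(A,z[m],rcond=None)[0][:2])
save(c,"end.png",(120,100,400,380),2.1)
```

```text
[0.50441438 0.04685647 0.17542037] 0.043874532531544545 10.30600491387451
1099 0.01885008951378686 [-0.02339085  0.01849676]
877 0.01876858565468198 [-0.03128145  0.01963834]
```

View pics/end.png

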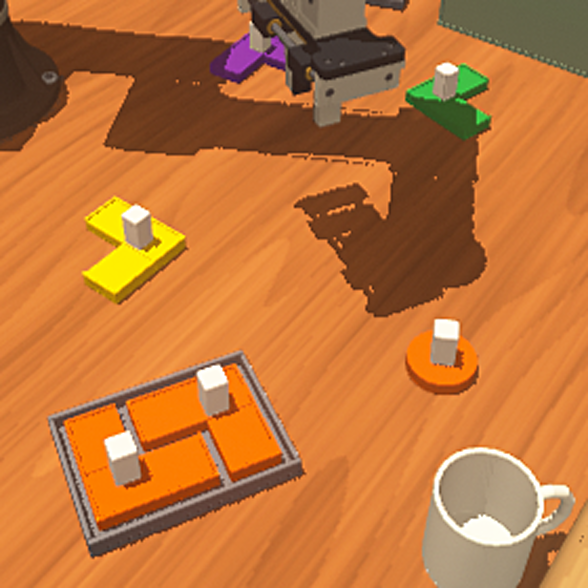

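Both cutters lie flat and interlocked in the tray, with their posts at crop (122,455) and (212,390). Both tops are at 19 mm, the gripper is clear, and the green cutter is untouched.

```bash
python3 -c "
from plant import r
print(r.close_job())"
```

```text
the job is handed in; nothing more can be done
None
```

Both orange L cutters are lying flat and interlocked in the tray, the green L was not touched, and the job was handed in at about 15 s; the hand-in returned no verdict.

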